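# Re-rack the mould parts in assembly order

### The job

The four mould parts stand in the full rack in the order they came off the mould, the first beside that rack's black knob. Move all four to the empty rack in reverse order, so that the part now farthest from the knob ends up beside the empty rack's knob and the part now beside the knob ends up farthest from it. Put one part in the middle of each place, standing upright as it does now.

Things in the scene. Friction and masses are not known exactly. Their poses are not given: they have to be found in the camera images.
- removal_rack: Removal rack: full at the start. A fixed wooden board 294 x 90 mm, 18 mm thick. Origin: at bench level under the middle of the row; x along the row to the knob, y across, z up. Four places at x = +99, +33, -33, -99 mm (+99 beside the black knob, 22 mm wide at x = +147, top 44 mm above bench). On each lies a pad, top 21 mm above bench; ribs between rise 3 mm higher.
- assembly_rack: Assembly rack: empty at the start. A fixed wooden board 294 x 90 mm, 18 mm thick. Origin: at bench level under the middle of the row; x along the row to the knob, y across, z up. Four places at x = +99, +33, -33, -99 mm (+99 beside the black knob, 22 mm wide at x = +147, top 44 mm above bench). On each a black pad, top 21 mm above bench; ribs between rise 3 mm higher.
- bushing_0: Loose plain steel guide bushing standing upright, flange (the rim at its top, 6 to 13 mm high, the place to grip) up, the middle-sized one: flange 39 mm across, 36 mm tall. Origin: centre of its underside; z up through its axis.
- bushing_1: Loose plain steel guide bushing standing upright, flange (the rim at its top, 6 to 13 mm high, the place to grip) up, the slim tall one: flange 32 mm across, 52 mm tall. Origin: centre of its underside; z up through its axis.
- bushing_2: Loose plain steel guide bushing standing upright, flange (the rim at its top, 6 to 13 mm high, the place to grip) up, the wide low one: flange 49 mm across, 28 mm tall. Origin: centre of its underside; z up through its axis.
- v_block: Loose steel V block 45 x 32 x 30 mm, V groove on top. Origin: centre of its underside; x along its 45 mm length (along the row of its rack within about 9 degrees at the start), y across its 32 mm width (the side to grip), z up.
- pad_bushing_0: Fixed black rubber pad 54 x 70 x 3 mm in the removal rack under the middle-sized bushing at the start: it keeps showing the place that part came from. Origin: centre of its underside, 18 mm above the bench; x, y and z as the removal rack's.
- pad_bushing_1: Fixed black rubber pad 54 x 70 x 3 mm in the removal rack under the slim tall bushing at the start: it keeps showing the place that part came from. Origin: centre of its underside, 18 mm above the bench; x, y and z as the removal rack's.
- pad_bushing_2: Fixed black rubber pad 54 x 70 x 3 mm in the removal rack under the wide low bushing at the start: it keeps showing the place that part came from. Origin: centre of its underside, 18 mm above the bench; x, y and z as the removal rack's.
- pad_v_block: Fixed black rubber pad 54 x 70 x 3 mm in the removal rack under the V block at the start: it keeps showing the place that part came from. Origin: centre of its underside, 18 mm above the bench; x, y and z as the removal rack's.
Mind the look-alikes: they are no part of the job. Leave any red or turquoise look-alike of the bushing_0 alone. What is shaped like the bushing_2 but blue or yellow is not meant.

How it is judged:
By the outcome, as a careful person would: the job done as asked, in the order asked, and still so for the second after the job is handed in, with the robot touching nothing.
It also fails if it takes over 96 s, if anything falls off the work surface, if the arm or the gripper's body presses on something with over 40 N, if the wrist force passes 120 N, or if a joint passes its speed limit or range.

### The arm

A 7-joint arm with a two-finger parallel gripper is mounted at the origin on a cart in front of the work surface, level with it; the furniture and walls round the work are solid. World frame = base frame: x ahead of the robot, y to its left, z up, the work surface at z = 0. Lengths are in m, angles in rad, forces in N, time in s.
With the tool pointing down it reaches from about 0.4 to 0.875 m from the base axis. Payload 19.3 kg.
Tool frame: the origin (TCP) lies at the very end of the fingers, on their centre line; the grasp point (between the pads) lies 19 mm behind it; z points along the fingers, y is the line along which they close (so a half turn about z gives the same grasp; the last joint's range is limited). The gripper opens to 85 mm and grips with 20 to 120 N. Pads are 22 mm wide; open, the fingers measure 114 mm over their backs; the gripper's body (76 mm by 85 mm) begins 54 mm behind the grasp point. The pads swing forward as they close: fully open they stand 13 mm farther back than shut.
Start: joints at [-1.386, 0.521, -0.036, 1.599, 0.021, 1.021, -0.113], TCP at [0.158, 0.605, 0.231] pointing down, gripper open.
Joint ranges: [-2.91, 2.91], [-0.3, 2.13], [-1.5, 1.42], [0.17, 2.43], [-1.26, 4.41], [0.16, 1.93], [-2.52, 2.52]. Speed limits (rad/s): [1.89, 1.89, 2.39, 2.39, 3.01, 3.01, 3.01].

### API

Orientations are given as [roll, pitch, yaw] about the fixed x, y, z axes, in that order (R = Rz(yaw) Ry(pitch) Rx(roll)).
In Python, from workcell import bot gives the robot as it stands.
- The arm moves only by the shell command python3 -m crank 'ROWS' [FORCE]. ROWS is a JSON object of lists of equal length, an entry for each row: "travel": the shift along the world's x, y, z in cm, a list of three; "turn": the turn, a rotation vector about the world's x, y, z in degrees, a list of three; "gripper": the closure, from 0 (fully open) to 1 (shut). A call has exactly 5 rows; each row is the pose to reach, as a shift and turn from the pose commanded when the call began; what a row does not reach only later rows make up. A row lasts 1/10 s, in which the tool goes at most 50 mm and 8.59 degrees, less where a joint would pass 70% of its speed; a pose out of reach is approached as far as the arm can. A call with a gripper value outside its range is refused whole. The fingers move at their own pace and stop on an object; FORCE is the grip in N (left out, the last holds). Time passes only in rows, so rows that repeat a pose let the fingers close, or fill a call up. It gives the time, the measured TCP pose, the force, the opening and the grip force at its end, in the units of the state.
- bot.observe(): the state, without advancing time (a new reading comes with each control period).
- bot.grab_frame(name): name is "scene" or "top"; returns a dict with "pixels" (384x512x3 uint8, red, green, blue), "fx", "fy", "cx", "cy" (pixels), "extrinsics" (4x4, takes a point from world to camera coordinates). Camera axes: x right, y down, z forward; pixel columns grow to the right and rows downward; lengths in m; the calibration is good to about 2 mm. A picture is of the moment at which its call begins. There is no depth.
- bot.job_done(): hands the job in; it is judged then, once.
The state is a dict: "clock": time; "qpos": joint angles; "qd": joint speeds; "joint_efforts": joint torques, N m; "position": TCP position; "tool_rot": TCP orientation; "force": force on the tool from outside, world axes, zero at the start; "moment": the same for the moment, N m; "grip_width": finger opening in m; "finger_force": force on a finger pad.
Only numpy, scipy, OpenCV 4.12 (cv2) and the standard library are available. Lean on these libraries where they do the work, as an engineer would, in place of code of your own. Each camera call takes 0.05 s, during which the arm holds its last target. There are 200 camera calls.

## Working session

There is one attempt and no reset: what is moved stays moved. The work goes in short steps, Python scripts to look and compute and a shell command to move; the robot and the scene stay as the last step left them, time stands still between calls to the robot, and variables do not carry over. Pictures are saved under pics/ and viewed, at most 14 in all, crops included, and the job is handed in when it is done.

```bash
mkdir -p pics; ls; python3 - <<'E'
from workcell import bot
import cv2,pickle
print(bot.observe())
for n in("scene","top"):
    f=bot.grab_frame(n);cv2.imwrite(f"pics/{n}0.png",f["pixels"][:,:,::-1]);pickle.dump(f,open(n+"0.pkl","wb"))
    print(n,{k:v for k,v in f.items() if k!="pixels"})
E
```

```text
pics
{'clock': 0.0, 'qpos': array([-1.38618465,  0.52201419, -0.03632463,  1.60003037,  0.02119944,
        1.02108459, -0.11282537]), 'qd': array([-0.00097299,  0.00056151,  0.0005644 , -0.00102665, -0.00079529,
       -0.00039087,  0.00135945]), 'joint_efforts': array([-2.20033035e-04, -9.27101684e+01,  1.98020965e+00, -3.69953370e+01,
        1.78658799e-02,  7.89165962e-03, -2.21975858e-05]), 'position': array([0.15748987, 0.60447261, 0.23071764]), 'tool_rot': array([-3.14044417e+00,  8.34906078e-05,  2.88674340e+00]), 'force': array([-0.56856217,  0.28279946, -0.41199064]), 'moment': array([ 0.00866516, -0.01693408,  0.05244627]), 'finger_force': 0.0, 'grip_width': 0.08520203132811788}
scene {'fx': 395.69674799476985, 'fy': 395.69674799476985, 'cx': 250.92595540516686, 'cy': 195.22227262176094, 'extrinsics': array([[-0.86530672, -0.5011756 ,  0.00820314,  0.50377035],
       [-0.34219934,  0.57870908, -0.74026712,  0.20795605],
       [ 0.36625658, -0.64336523, -0.67226282,  0.91044122],
       [ 0.        ,  0.        ,  0.        ,  1.        ]])}
top {'fx': 375.24695624988055, 'fy': 375.24695624988055, 'cx': 267.8210039257898, 'cy': 188.75753167892768, 'extrinsics': array([[-0.02616624, -0.99964815,  0.00434779,  0.03796352],
       [-0.98335304,  0.0249569 , -0.17998322,  0.53118893],
       [ 0.17981138, -0.00898489, -0.98366007,  0.93290869],
       [ 0.        ,  0.        ,  0.        ,  1.        ]])}
```

View pics/top0.png

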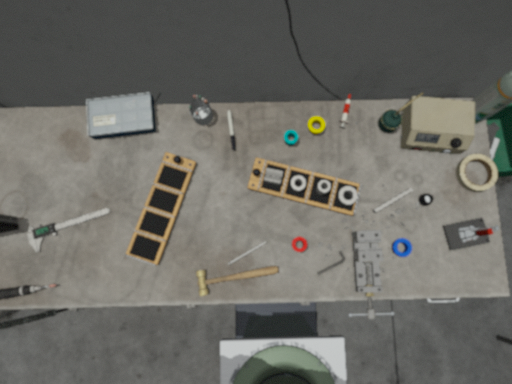

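View pics/scene0.png

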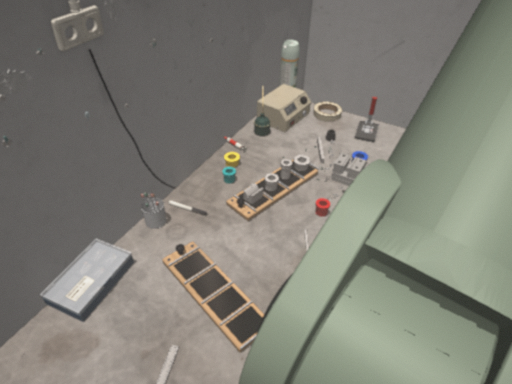

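The top view shows the full rack from its knob (257,170) to (355,208), holding the V block (273,176) and bushings at (298,183), (323,186) and (347,196). The empty rack runs from its knob at (177,160) to (145,255). The look-alikes are turquoise (291,137), yellow (316,125), red (300,244) and blue (402,247). I'll confirm the parts in an enlarged crop and measure.

```bash
cat > h.py <<'E'
import numpy as np,cv2,pickle
def ray(f,uv,z):
    """pixel -> world point at height z"""
    T=f["extrinsics"];R,t=T[:3,:3],T[:3,3];c=-R.T@t
    d=R.T@np.array([(uv[0]-f["cx"])/f["fx"],(uv[1]-f["cy"])/f["fy"],1])
    return c+d*(z-c[2])/d[2]
def proj(f,p):
    q=f["extrinsics"][:3,:3]@np.asarray(p,float)+f["extrinsics"][:3,3]
    return np.array([f["fx"]*q[0]/q[2]+f["cx"],f["fy"]*q[1]/q[2]+f["cy"]])
def rack(f,box):
    """fit the board by colour: world centre and yaw toward the knob side unresolved"""
    x0,y0,x1,y1=box
    hsv=cv2.cvtColor(f["pixels"],cv2.COLOR_RGB2HSV)
    m=cv2.inRange(hsv,(8,90,90),(25,255,255));k=np.zeros_like(m);k[y0:y1,x0:x1]=m[y0:y1,x0:x1]
    p=np.argwhere(k>0)[:,::-1]
    w=np.array([ray(f,q,.018)[:2] for q in p],np.float32)
    return cv2.minAreaRect(w*1000)
E
python3 - <<'E'
from h import *
f=pickle.load(open("top0.pkl","rb"))
A=rack(f,(120,145,205,270));B=rack(f,(240,150,365,220))
print(A,B)
im=f["pixels"][:,:,::-1]
c=im[145:225,240:370];c=cv2.resize(c,None,fx=6,fy=6,interpolation=cv2.INTER_CUBIC)
cv2.imwrite("pics/c1.png",c)
s=pickle.load(open("scene0.pkl","rb"))["pixels"][:,:,::-1]
cv2.imwrite("pics/c2.png",cv2.resize(s[140:225,215:345],None,fx=6,fy=6,interpolation=cv2.INTER_CUBIC))
for b in(A,B):print(cv2.boxPoints(b))
E
```

```text
((496.9078674316406, 308.0921630859375), (90.83474731445312, 288.52947998046875), 70.45174407958984) ((543.0072631835938, -70.98170471191406), (289.48760986328125, 89.6014175415039), 73.75482940673828)
[[345.76187 313.56372]
 [617.6605  217.02156]
 [648.05383 302.6206 ]
 [376.1552  399.16278]]
[[ 459.5035   -197.41347 ]
 [ 545.5274   -222.4793  ]
 [ 626.511      55.450058]
 [ 540.4871     80.515884]]
```

View pics/c1.png

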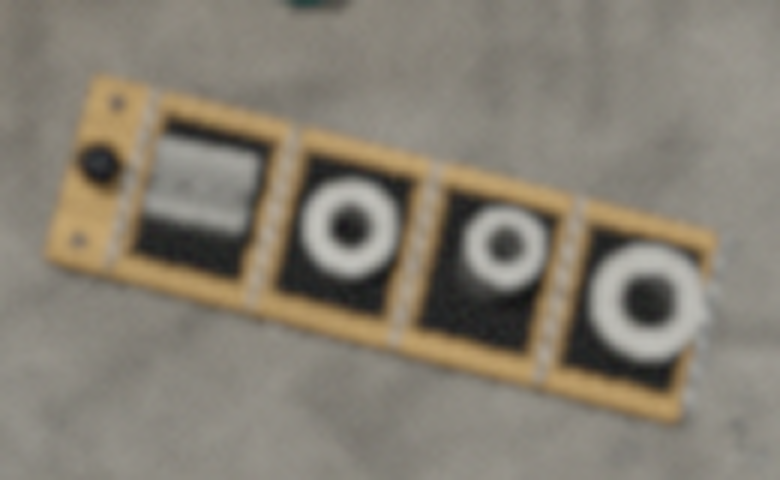

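View pics/c2.png

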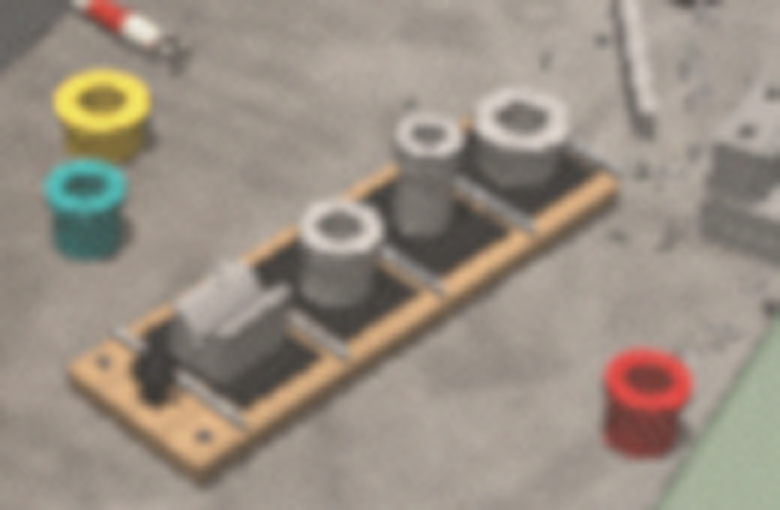

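The crop confirms the order from the knob (c1 pixels): V block (203,183), middle bushing (350,228), slim (505,248), wide low (648,302), all plain steel. The coloured ones lie outside the rack. The targets are wide→+99, slim→+33, middle→−33 and V block→−99. The board extends past the row at the knob end, so I'll locate the places from the pads and ribs.

```bash
python3 - <<'E'
from h import *
from scipy.optimize import least_squares
T=pickle.load(open("top0.pkl","rb"));S=pickle.load(open("scene0.pkl","rb"))
np.set_printoptions(precision=1,suppress=True)
# assembly pads, both cameras: centroids of dark blobs
g={k:cv2.cvtColor(f["pixels"],cv2.COLOR_RGB2GRAY) for k,f in(("T",T),("S",S))}
P={}
for k,f,box in(("T",T,(125,160,200,265)),("S",S,(160,240,275,350))):
    x0,y0,x1,y1=box
    n,l,st,ce=cv2.connectedComponentsWithStats((g[k][y0:y1,x0:x1]<60).astype(np.uint8))
    P[k]=[]
    for i in range(1,n):
        if st[i,4]>120:
            w=ray(f,ce[i]+[x0,y0],.021)[:2]*1000;print(k,st[i],w);P[k].append(w)
for k in P:
    p=np.array(P[k]);p=p[np.argsort(-p[:,0])];m=p.mean(0);d=p[0]-p[-1];print(k,"row centre",m,"len",np.hypot(*d),"yaw",np.degrees(np.arctan2(d[1],d[0])))
o=lambda u,v:(240+(u+.5)/6-.5,145+(v+.5)/6-.5)
so=lambda u,v:(215+(u+.5)/6-.5,140+(v+.5)/6-.5)
r=[ray(T,o(*q),.024)[:2]*1000 for q in((133,178),(273,215),(415,255),(560,290))]
print("rib",np.array(r),"knob",ray(T,o(100,163),.042)[:2]*1000)
for n,a,b,h in(("b0",(350,228),(340,227),.057),("b1",(505,248),(430,135),.073),("b2",(648,302),(522,118),.049),("vb",(203,183),None,.051)):
    print(n,ray(T,o(*a),h)[:2]*1000, ray(S,so(*b),h)[:2]*1000 if b else "")
    t=(g["T"]>150).astype(np.uint8)
    c=np.array(o(*a)).astype(int);R=13
    sub=cv2.resize(g["T"][c[1]-R:c[1]+R,c[0]-R:c[0]+R],None,fx=6,fy=6,interpolation=cv2.INTER_CUBIC)
    cs,_=cv2.findContours((sub>125).astype(np.uint8),0,1)
    cc=min(cs,key=lambda q:abs(cv2.pointPolygonTest(q,(78.,78.),True)*0+np.linalg.norm(q.reshape(-1,2).mean(0)-78)+(1e3 if cv2.contourArea(q)<1500 else 0)))
    w=np.array([ray(T,((q+.5)/6-.5)+c-R,h)[:2]*1000 for q in cc.reshape(-1,2)],np.float32)
    print("   rect",cv2.minAreaRect(w))
E
```

```text
T [ 34   6  27  23 392] [575.3 281.8]
T [ 25  29  28  23 405] [513.4 303.9]
T [ 16  52  28  24 423] [451.6 326.3]
T [  6  76  29  24 440] [389.5 348.6]
T row centre [482.5 315.1] len 197.43843923420835 yaw -19.753717658122568Traceback (most recent call last):
  File "<stdin>", line 16, in <module>
IndexError: too many indices for array: array is 1-dimensional, but 2 were indexed
```

```bash
python3 - <<'E'
from h import *
T=pickle.load(open("top0.pkl","rb"));S=pickle.load(open("scene0.pkl","rb"))
np.set_printoptions(precision=1,suppress=True)
g=cv2.cvtColor(T["pixels"],cv2.COLOR_RGB2GRAY)
gs=cv2.cvtColor(S["pixels"],cv2.COLOR_RGB2GRAY)[240:350,160:275]
for th in(70,80):
    n,l,st,ce=cv2.connectedComponentsWithStats((gs<th).astype(np.uint8))
    for i in range(1,n):
        if st[i,4]>120: print("S",th,st[i],ray(S,ce[i]+[160,240],.021)[:2]*1000)
o=lambda u,v:(240+(u+.5)/6-.5,145+(v+.5)/6-.5)
so=lambda u,v:(215+(u+.5)/6-.5,140+(v+.5)/6-.5)
r=[ray(T,o(*q),.024)[:2]*1000 for q in((133,178),(273,215),(415,255),(560,290))]
print("rib",np.array(r),"knob",ray(T,o(100,163),.042)[:2]*1000)
for n,a,b,h in(("b0",(350,228),(340,227),.057),("b1",(505,248),(430,135),.073),("b2",(648,302),(522,118),.049),("vb",(203,183),None,.051)):
    print(n,ray(T,o(*a),h)[:2]*1000, ray(S,so(*b),h)[:2]*1000 if b else "")
    c=np.array(o(*a)).astype(int);R=13
    sub=cv2.resize(g[c[1]-R:c[1]+R,c[0]-R:c[0]+R],None,fx=6,fy=6,interpolation=cv2.INTER_CUBIC)
    cs,_=cv2.findContours((sub>(110 if n=="vb" else 135)).astype(np.uint8),0,1)
    for cc in cs:
      if cv2.contourArea(cc)>1200:
        w=np.array([ray(T,((q+.5)/6-.5)+c-R,h)[:2]*1000 for q in cc.reshape(-1,2)],np.float32)
        print("   rect",cv2.minAreaRect(w))
E
```

```text
S 70 [ 66  48  19  25 231] [441.4 317.9]
S 70 [ 68  68  37  34 633] [388.7 353.8]
S 80 [ 15  14  25  25 327] [579.7 295.7]
S 80 [ 31  31  36  27 371] [512.5 314.4]
S 80 [ 48  48  37  31 594] [450.7 332. ]
S 80 [ 67  57  48  45 737] [388.1 351.1]
rib [[ 576.6   39.4]
 [ 558.   -23. ]
 [ 538.2  -85.9]
 [ 520.7 -149.8]] knob [579.7  53.7]
b0 [544.7 -54.3] [545.9 -49.5]
   rect ((544.9925537109375, -54.08774948120117), (38.588470458984375, 40.25269317626953), 87.87948608398438)
   rect ((575.1526489257812, -62.38785934448242), (46.69419860839844, 13.402857780456543), 88.55754089355469)
   rect ((549.3827514648438, -22.17719268798828), (12.722768783569336, 70.82515716552734), 77.15725708007812)
b1 [ 531.2 -118.4] [ 532.6 -114.6]
   rect ((531.6713256835938, -118.43656921386719), (32.36518478393555, 33.01122283935547), 87.1371078491211)
   rect ((535.69921875, -115.64954376220703), (66.42314147949219, 67.53534698486328), 87.3525161743164)
b2 [ 510.2 -183.1] [ 511.9 -179.4]
   rect ((507.72265625, -186.4364776611328), (54.772090911865234, 54.4098014831543), 85.98236846923828)
   rect ((531.9929809570312, -181.81338500976562), (68.9378662109375, 32.838706970214844), 88.55181121826172)
vb [567.6   8.7] 
   rect ((555.8370971679688, -16.580001831054688), (11.743718147277832, 43.80427932739258), 88.0169448852539)
   rect ((569.40625, 10.885211944580078), (68.24748229980469, 69.41191864013672), 88.56509399414062)
```

```bash
python3 -m crank '{"travel":[[4,-3,0],[8,-6,0],[12,-9,0],[16,-12,0],[20,-15,0]],"turn":[[0,0,-7],[0,0,-14],[0,0,-21],[0,0,-28],[0,0,-35]],"gripper":[0,0,0,0,0]}' 60
python3 -m crank '{"travel":[[2.5,-4,0],[5,-8,0],[7.5,-12,0],[10,-16,0],[12,-20,0]],"turn":[[0,0,-7],[0,0,-14],[0,0,-21],[0,0,-28],[0,0,-35]],"gripper":[0,0,0,0,0]}'
python3 -m crank '{"travel":[[0.7,-4.8,0],[1.4,-9.6,0],[2.1,-14.4,0],[2.8,-19.2,0],[3.3,-24,0]],"turn":[[0,0,-5],[0,0,-10],[0,0,-14],[0,0,-18],[0,0,-22]],"gripper":[0,0,0,0,0]}'
python3 -m crank '{"travel":[[0,-4,-1],[0,-8,-2],[0,-12,-3],[0,-16,-4],[0,-19.6,-5]],"turn":[[0,0,0],[0,0,0],[0,0,0],[0,0,0],[0,0,0]],"gripper":[0,0,0,0,0]}'
```

```text
clock: 0.6
position: [0.3588, 0.4533, 0.2313]
tool_rot: [-3.141, -0.0, 2.271]
force: [1.2, 0.9, -0.7]
grip_width: 0.0855
finger_force: 0.0
clock: 1.1
position: [0.4784, 0.2529, 0.2312]
tool_rot: [3.142, 0.0, 1.66]
force: [1.1, -0.1, -0.9]
grip_width: 0.0857
finger_force: 0.0
clock: 1.6
position: [0.5105, 0.0129, 0.2313]
tool_rot: [3.142, -0.0, 1.278]
force: [0.5, -0.3, -0.5]
grip_width: 0.0856
finger_force: 0.0
clock: 2.1
position: [0.5101, -0.1831, 0.1807]
tool_rot: [-3.141, 0.0, 1.281]
force: [0.7, 0.2, -0.6]
grip_width: 0.0852
finger_force: 0.0
```

```bash
python3 -m crank '{"travel":[[0,0,-2.5],[0,0,-5],[0,0,-7.5],[0,0,-9],[0,0,-9]],"turn":[[0,0,0],[0,0,0],[0,0,0],[0,0,0],[0,0,0]],"gripper":[0,0,0,0,0]}'
python3 - <<'E'
from h import *
from workcell import bot
ims=[]
for n,(x,y) in(("top",(347,196)),("scene",(300,165))):
    f=bot.grab_frame(n);im=f["pixels"][:,:,::-1].copy()
    p=bot.observe()["position"];print(n,proj(f,p),proj(f,p+[0,0,.013]))
    ims.append(cv2.resize(im[y-50:y+50,x-50:x+50],(400,400),interpolation=cv2.INTER_CUBIC))
cv2.imwrite("pics/d1.png",np.hstack(ims))
E
```

```text
clock: 2.6
position: [0.5094, -0.1809, 0.0895]
tool_rot: [-3.138, 0.0, 1.281]
force: [-0.4, 0.1, 1.2]
grip_width: 0.0857
finger_force: 0.0
top [350.37647106 192.29995041] [351.54169092 191.39895643]
scene [303.66742041 147.33128489] [304.10729556 143.63611633]
```

View pics/d1.png

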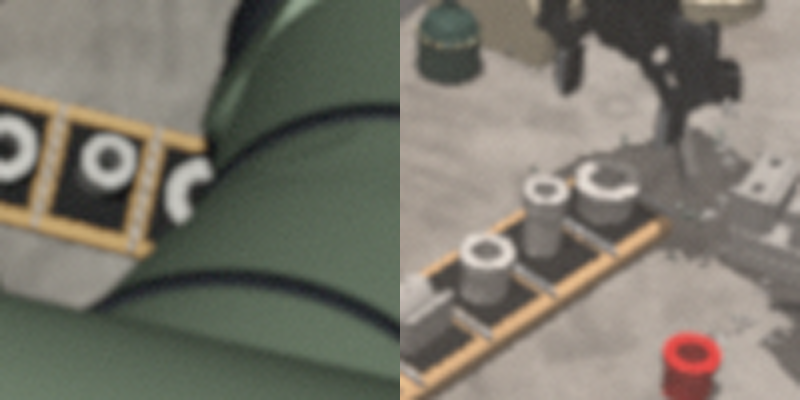

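The right half shows the fingers straddling the wide bushing, with tips near scene pixels (292,137) and (319,149). That matches the projected TCP. Descend and grip.

```bash
python3 -m crank '{"travel":[[0,0,-2],[0,0,-4],[0,0,-5.5],[0,0,-6.6],[0,0,-6.6]],"turn":[[0,0,0],[0,0,0],[0,0,0],[0,0,0],[0,0,0]],"gripper":[0,0,0,0,0]}'
python3 -m crank '{"travel":[[0,0,0],[0,0,0],[0,0,0],[0,0,0],[0,0,0]],"turn":[[0,0,0],[0,0,0],[0,0,0],[0,0,0],[0,0,0]],"gripper":[0.3,0.6,1,1,1]}' 60
python3 -m crank '{"travel":[[0,0,0],[0,0,0],[0,0,0],[0,0,0.5],[0,0,1]],"turn":[[0,0,0],[0,0,0],[0,0,0],[0,0,0],[0,0,0]],"gripper":[1,1,1,1,1]}' 60
```

```text
clock: 3.2
position: [0.5102, -0.1811, 0.0246]
tool_rot: [-3.14, 0.0, 1.281]
force: [-0.4, 0.4, -0.1]
grip_width: 0.0852
finger_force: 0.0
clock: 3.7
position: [0.5109, -0.1813, 0.0263]
tool_rot: [3.141, -0.0, 1.281]
force: [-3.6, 1.1, 14.3]
grip_width: 0.0455
finger_force: 59.1
clock: 4.2
position: [0.5106, -0.1812, 0.0358]
tool_rot: [3.141, 0.0, 1.281]
force: [-0.1, 0.3, -1.6]
grip_width: 0.0453
finger_force: 61.4
```

```bash
python3 -m crank '{"travel":[[0,0,2],[0,0,4.5],[0,0,7],[0,0,9],[0,0,11]],"turn":[[0,0,0],[0,0,0],[0,0,0],[0,0,0],[0,0,0]],"gripper":[1,1,1,1,1]}' 60
python3 - <<'E'
from h import *
from workcell import bot
f=bot.grab_frame("scene");im=f["pixels"][:,:,::-1]
p=bot.observe()["position"];print(proj(f,p),p)
cv2.imwrite("pics/d2.png",cv2.resize(im[75:185,240:370],None,fx=5,fy=5,interpolation=cv2.INTER_CUBIC))
E
```

```text
clock: 4.7
position: [0.5105, -0.1811, 0.1467]
tool_rot: [3.141, -0.0, 1.281]
force: [-0.2, -0.5, -1.5]
grip_width: 0.0453
finger_force: 61.8
[305.38941967 130.2972761 ] [ 0.51160186 -0.18171678  0.14935269]
```

View pics/d2.png

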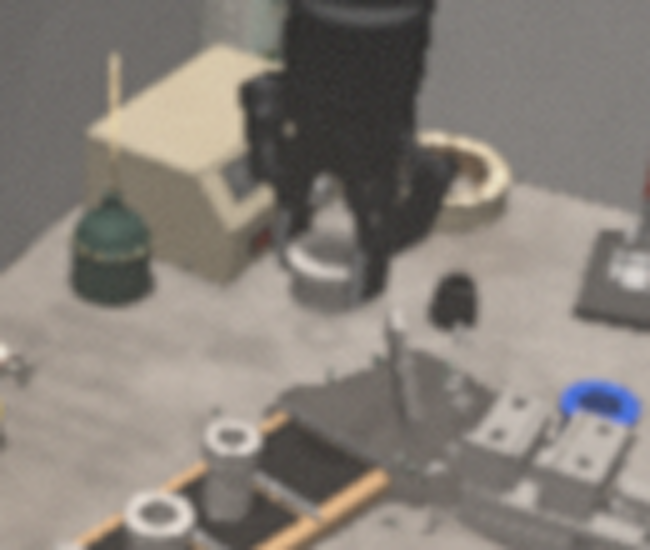

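The picture shows the wide bushing held between the fingers around crop pixel (325,270), with its old place empty. Carry it to the place beside the empty rack's knob.

```bash
python3 -m crank '{"travel":[[0.5,4,0],[1,8,0],[1.6,12,0],[2.2,16,0],[2.8,20,0]],"turn":[[0,0,7.5],[0,0,15],[0,0,22.5],[0,0,30],[0,0,37.5]],"gripper":[1,1,1,1,1]}' 60
python3 -m crank '{"travel":[[0.5,4,0],[1,8,0],[1.6,12,0],[2.2,16,0],[2.8,20,0]],"turn":[[0,0,7.5],[0,0,15],[0,0,22.5],[0,0,30],[0,0,37.5]],"gripper":[1,1,1,1,1]}' 60
python3 -m crank '{"travel":[[0.4,3,0],[0.9,6.5,0],[0.9,6.5,-3],[0.9,6.5,-6],[0.9,6.5,-8]],"turn":[[0,0,7],[0,0,11.8],[0,0,11.8],[0,0,11.8],[0,0,11.8]],"gripper":[1,1,1,1,1]}' 60
python3 - <<'E'
from h import *
from workcell import bot
ims=[]
for n,(x,y) in(("top",(180,185)),("scene",(195,250))):
    f=bot.grab_frame(n);im=f["pixels"][:,:,::-1].copy()
    p=bot.observe()["position"];print(n,proj(f,p),proj(f,p+[0,0,.024]))
    ims.append(cv2.resize(im[y-50:y+50,x-50:x+50],(400,400),interpolation=cv2.INTER_CUBIC))
cv2.imwrite("pics/d3.png",np.hstack(ims))
E
```

```text
clock: 5.25
position: [0.5385, 0.0205, 0.1455]
tool_rot: [3.141, 0.0, 1.941]
force: [0.1, 0.1, -2.0]
grip_width: 0.0457
finger_force: 61.8
clock: 5.75
position: [0.5665, 0.2204, 0.1455]
tool_rot: [3.142, 0.0, 2.595]
force: [-0.1, -0.4, -0.8]
grip_width: 0.0452
finger_force: 61.8
clock: 6.25
position: [0.5747, 0.2835, 0.0634]
tool_rot: [-3.14, -0.001, 2.796]
force: [0.1, -0.4, -2.5]
grip_width: 0.0456
finger_force: 61.8
top [167.81002119 174.60936817] [165.36634084 172.55190092]
scene [191.67661453 252.10860277] [190.67919607 245.16531799]
```

View pics/d3.png

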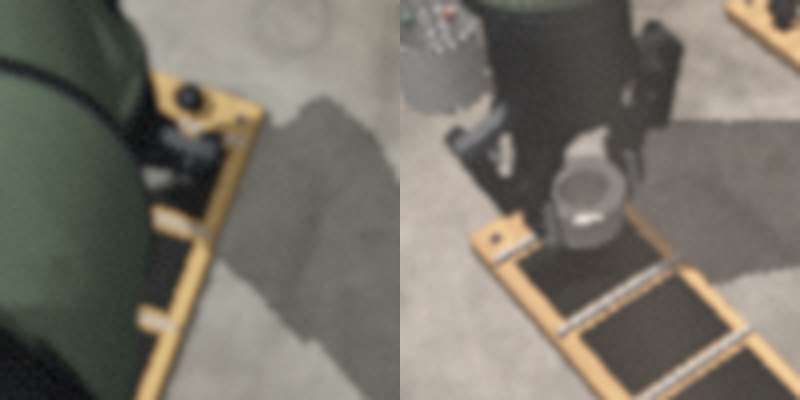

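```bash
python3 -m crank '{"travel":[[0,0,-2],[0,0,-3.3],[0,0,-3.8],[0,0,-4],[0,0,-4]],"turn":[[0,0,0],[0,0,0],[0,0,0],[0,0,0],[0,0,0]],"gripper":[1,1,1,1,1]}' 60
python3 -m crank '{"travel":[[0,0,-0.1],[0,0,-0.1],[0,0,-0.1],[0,0,-0.1],[0,0,-0.1]],"turn":[[0,0,0],[0,0,0],[0,0,0],[0,0,0],[0,0,0]],"gripper":[1,0.3,0,0,0]}' 60
python3 -m crank '{"travel":[[0,0,0],[0,0,2],[0,0,5],[0,0,9],[0,0,13]],"turn":[[0,0,0],[0,0,0],[0,0,0],[0,0,0],[0,0,0]],"gripper":[0,0,0,0,0]}' 60
```

```text
clock: 6.85
position: [0.5757, 0.2838, 0.0265]
tool_rot: [3.141, 0.0, 2.796]
force: [-3.2, -1.5, 2.9]
grip_width: 0.0452
finger_force: 62.4
clock: 7.35
position: [0.5757, 0.2838, 0.0245]
tool_rot: [3.141, 0.0, 2.796]
force: [-0.1, 0.2, -0.1]
grip_width: 0.0853
finger_force: 0.0
clock: 7.85
position: [0.5752, 0.2836, 0.1554]
tool_rot: [-3.141, -0.001, 2.796]
force: [0.9, 0.3, 0.4]
grip_width: 0.0854
finger_force: 0.0
```

```bash
python3 -m crank '{"travel":[[-0.4,-4,0],[-0.8,-8,0],[-1.2,-12,0],[-1.6,-16,0],[-2,-20,0]],"turn":[[0,0,-7.5],[0,0,-15],[0,0,-22.5],[0,0,-30],[0,0,-37.5]],"gripper":[0,0,0,0,0]}'
python3 -m crank '{"travel":[[-0.4,-4,0],[-0.8,-8,0],[-1.2,-12,0],[-1.6,-16,0],[-2.4,-20,0]],"turn":[[0,0,-7.5],[0,0,-15],[0,0,-22.5],[0,0,-30],[0,0,-37.5]],"gripper":[0,0,0,0,0]}'
python3 -m crank '{"travel":[[0,0,0],[0,0,0],[0,0,-2],[0,0,-4],[0,0,-5]],"turn":[[0,0,-8],[0,0,-11.8],[0,0,-11.8],[0,0,-11.8],[0,0,-11.8]],"gripper":[0,0,0,0,0]}'
python3 - <<'E'
from h import *
from workcell import bot
f=bot.grab_frame("top");im=f["pixels"][:,:,::-1].copy()
a=cv2.resize(im[140:240,130:230],(400,400),interpolation=cv2.INTER_CUBIC)
f=bot.grab_frame("scene");im=f["pixels"][:,:,::-1].copy()
p=bot.observe()["position"];print(proj(f,p),proj(f,p+[0,0,.009]))
b=cv2.resize(im[95:195,235:335],(400,400),interpolation=cv2.INTER_CUBIC)
cv2.imwrite("pics/d4.png",np.hstack([a,b]))
E
```

```text
clock: 8.35
position: [0.5552, 0.0823, 0.1545]
tool_rot: [3.141, 0.0, 2.136]
force: [1.2, -0.2, 0.4]
grip_width: 0.0857
finger_force: 0.0
clock: 8.85
position: [0.5315, -0.1177, 0.1545]
tool_rot: [3.141, -0.0, 1.482]
force: [0.1, 0.3, 0.3]
grip_width: 0.0856
finger_force: 0.0
clock: 9.35
position: [0.531, -0.116, 0.103]
tool_rot: [-3.14, 0.0, 1.281]
force: [-0.0, 0.4, -0.2]
grip_width: 0.0853
finger_force: 0.0
[287.78134348 153.35294169] [288.00976815 150.73575701]
```

View pics/d4.png

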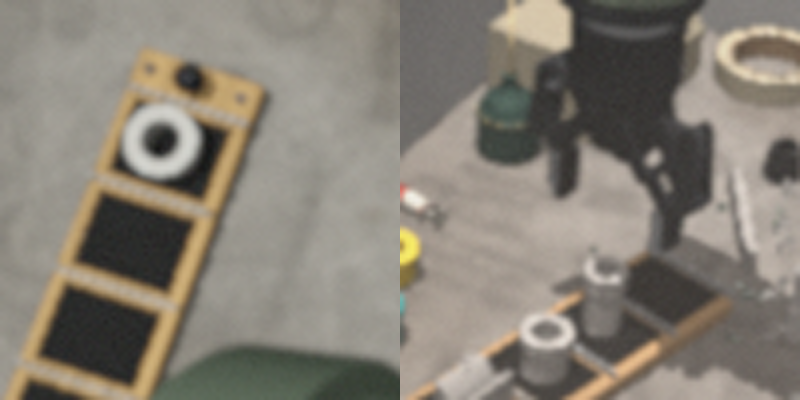

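The left half shows the wide bushing standing on the pad beside the knob (top px ≈ (170,174.6)). The right half shows the fingers straddling the slim bushing. Next grip the slim one and check the placing numerically.

```bash
python3 -m crank '{"travel":[[0,0,-2],[0,0,-4],[0,0,-5],[0,0,-5.7],[0,0,-5.7]],"turn":[[0,0,0],[0,0,0],[0,0,0],[0,0,0],[0,0,0]],"gripper":[0,0,0,0,0]}'
python3 -m crank '{"travel":[[0,0,0],[0,0,0],[0,0,0],[0,0,0],[0,0,0]],"turn":[[0,0,0],[0,0,0],[0,0,0],[0,0,0],[0,0,0]],"gripper":[0.3,0.6,1,1,1]}' 60
python3 -m crank '{"travel":[[0,0,0],[0,0,0],[0,0,0],[0,0,0.5],[0,0,1]],"turn":[[0,0,0],[0,0,0],[0,0,0],[0,0,0],[0,0,0]],"gripper":[1,1,1,1,1]}' 60
python3 -c "
from h import *
f=pickle.load(open('top0.pkl','rb'));print(ray(f,(170.1,174.6),.049)*1000)"
```

```text
clock: 9.95
position: [0.5315, -0.1162, 0.0472]
tool_rot: [-3.141, 0.0, 1.281]
force: [-0.9, 0.3, -0.1]
grip_width: 0.0856
finger_force: 0.0
clock: 10.45
position: [0.5319, -0.1162, 0.0478]
tool_rot: [3.141, -0.0, 1.281]
force: [-0.7, 0.3, 6.7]
grip_width: 0.0296
finger_force: 58.6
clock: 10.95
position: [0.5315, -0.1162, 0.0576]
tool_rot: [-3.141, 0.0, 1.281]
force: [-0.7, -0.1, -1.0]
grip_width: 0.0297
finger_force: 59.4
[576.13905891 279.91714305  49.        ]
```

```bash
python3 -m crank '{"travel":[[0,0,2],[0,0,4.5],[0,0,7],[0,0,9],[0,0,10]],"turn":[[0,0,0],[0,0,0],[0,0,0],[0,0,0],[0,0,0]],"gripper":[1,1,1,1,1]}' 60
python3 -m crank '{"travel":[[0,4,0],[-0.2,8,0],[-0.4,12,0],[-0.6,16,0],[-0.8,20,0]],"turn":[[0,0,7.5],[0,0,15],[0,0,22.5],[0,0,30],[0,0,37.5]],"gripper":[1,1,1,1,1]}' 60
python3 -m crank '{"travel":[[-0.2,4,0],[-0.4,8,0],[-0.6,12,0],[-0.8,16,0],[-1,20,0]],"turn":[[0,0,7.5],[0,0,15],[0,0,22.5],[0,0,30],[0,0,37.5]],"gripper":[1,1,1,1,1]}' 60
python3 -m crank '{"travel":[[0,1.5,0],[0,2.2,0],[0,2.2,-3],[0,2.2,-6],[0,2.2,-8]],"turn":[[0,0,7],[0,0,11.9],[0,0,11.9],[0,0,11.9],[0,0,11.9]],"gripper":[1,1,1,1,1]}' 60
python3 -m crank '{"travel":[[0,0,-1],[0,0,-2],[0,0,-2.7],[0,0,-2.9],[0,0,-2.9]],"turn":[[0,0,0],[0,0,0],[0,0,0],[0,0,0],[0,0,0]],"gripper":[1,1,1,1,1]}' 60
```

```text
clock: 11.45
position: [0.532, -0.1163, 0.1591]
tool_rot: [3.14, -0.001, 1.281]
force: [0.8, -0.2, -1.8]
grip_width: 0.0293
finger_force: 59.6
clock: 11.95
position: [0.523, 0.0854, 0.1571]
tool_rot: [-3.141, -0.0, 1.941]
force: [2.0, -0.0, -1.8]
grip_width: 0.0299
finger_force: 59.6
clock: 12.45
position: [0.513, 0.2853, 0.157]
tool_rot: [-3.141, -0.0, 2.595]
force: [0.7, -0.7, -1.1]
grip_width: 0.0297
finger_force: 59.6
clock: 12.95
position: [0.5127, 0.3053, 0.0751]
tool_rot: [-3.14, -0.001, 2.798]
force: [0.5, 0.1, -1.7]
grip_width: 0.0298
finger_force: 59.7
clock: 13.45
position: [0.5137, 0.3059, 0.0486]
tool_rot: [3.141, 0.0, 2.798]
force: [-0.5, -0.3, -1.7]
grip_width: 0.0299
finger_force: 59.7
```

```bash
python3 -m crank '{"travel":[[0,0,-0.1],[0,0,-0.1],[0,0,-0.1],[0,0,-0.1],[0,0,-0.1]],"turn":[[0,0,0],[0,0,0],[0,0,0],[0,0,0],[0,0,0]],"gripper":[1,1,0.5,0,0]}' 60
python3 -m crank '{"travel":[[0,0,0],[0,0,0],[0,0,2],[0,0,5],[0,0,9]],"turn":[[0,0,0],[0,0,0],[0,0,0],[0,0,0],[0,0,0]],"gripper":[0,0,0,0,0]}' 60
python3 -m crank '{"travel":[[0.4,-4,1],[0.8,-8,2],[1.2,-12,2],[1.6,-16,2],[2,-20,2]],"turn":[[0,0,-7.5],[0,0,-15],[0,0,-22.5],[0,0,-30],[0,0,-37.5]],"gripper":[0,0,0,0,0]}'
python3 -m crank '{"travel":[[0.3,-4,0],[0.6,-8,0],[0.9,-12,0],[1.1,-14,0],[1.1,-15.7,0]],"turn":[[0,0,-7.5],[0,0,-15],[0,0,-22.5],[0,0,-30],[0,0,-37.5]],"gripper":[0,0,0,0,0]}'
python3 -m crank '{"travel":[[0,0,0],[0,0,0],[0,0,-3],[0,0,-5],[0,0,-6.5]],"turn":[[0,0,-8],[0,0,-11.9],[0,0,-11.9],[0,0,-11.9],[0,0,-11.9]],"gripper":[0,0,0,0,0]}'
python3 - <<'E'
from h import *
from workcell import bot
f=bot.grab_frame("top");im=f["pixels"][:,:,::-1].copy()
a=cv2.resize(im[150:250,130:230],(400,400),interpolation=cv2.INTER_CUBIC)
f=bot.grab_frame("scene");im=f["pixels"][:,:,::-1].copy()
b=cv2.resize(im[105:205,225:325],(400,400),interpolation=cv2.INTER_CUBIC)
cv2.imwrite("pics/d5.png",np.hstack([a,b]))
E
```

```text
clock: 13.95
position: [0.5136, 0.3059, 0.0474]
tool_rot: [3.141, 0.0, 2.798]
force: [-0.3, 0.1, 0.3]
grip_width: 0.0701
finger_force: 0.0
clock: 14.45
position: [0.5128, 0.3053, 0.1371]
tool_rot: [-3.139, -0.002, 2.798]
force: [-0.0, 0.6, -0.4]
grip_width: 0.0852
finger_force: 0.0
clock: 14.95
position: [0.5335, 0.1043, 0.1576]
tool_rot: [3.141, 0.0, 2.138]
force: [0.9, 0.1, 0.7]
grip_width: 0.0856
finger_force: 0.0
clock: 15.45
position: [0.5446, -0.053, 0.1574]
tool_rot: [3.141, 0.0, 1.482]
force: [0.4, 0.7, -0.9]
grip_width: 0.0855
finger_force: 0.0
clock: 15.95
position: [0.5441, -0.051, 0.0911]
tool_rot: [-3.141, 0.0, 1.281]
force: [-0.9, 0.8, 0.6]
grip_width: 0.0855
finger_force: 0.0
```

View pics/d5.png

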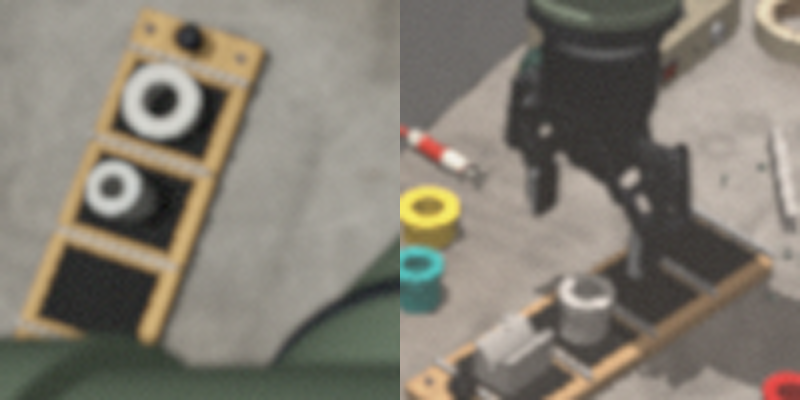

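Both placed bushings stand in places 1 and 2 (crop px (160,100) and (113,187)). The fingers straddle the middle bushing. Grip, carry and lower it.

```bash
python3 -m crank '{"travel":[[0,0,-2],[0,0,-4],[0,0,-5.2],[0,0,-6],[0,0,-6]],"turn":[[0,0,0],[0,0,0],[0,0,0],[0,0,0],[0,0,0]],"gripper":[0,0,0,0,0]}'
python3 -m crank '{"travel":[[0,0,0],[0,0,0],[0,0,0],[0,0,0],[0,0,0]],"turn":[[0,0,0],[0,0,0],[0,0,0],[0,0,0],[0,0,0]],"gripper":[0.3,0.6,1,1,1]}' 60
python3 -m crank '{"travel":[[0,0,0],[0,0,0],[0,0,0],[0,0,0.5],[0,0,1]],"turn":[[0,0,0],[0,0,0],[0,0,0],[0,0,0],[0,0,0]],"gripper":[1,1,1,1,1]}' 60
python3 -m crank '{"travel":[[0,0,2],[0,0,4.5],[0,0,7],[0,0,9],[0,0,11]],"turn":[[0,0,0],[0,0,0],[0,0,0],[0,0,0],[0,0,0]],"gripper":[1,1,1,1,1]}' 60
```

```text
clock: 16.55
position: [0.5444, -0.0513, 0.032]
tool_rot: [-3.141, 0.0, 1.281]
force: [-0.1, -0.3, 0.1]
grip_width: 0.0853
finger_force: 0.0
clock: 17.05
position: [0.5449, -0.0512, 0.033]
tool_rot: [3.141, -0.0, 1.281]
force: [-1.8, 0.4, 10.3]
grip_width: 0.0364
finger_force: 58.6
clock: 17.55
position: [0.5445, -0.0512, 0.0427]
tool_rot: [-3.141, -0.0, 1.281]
force: [-0.2, 0.2, -0.6]
grip_width: 0.0361
finger_force: 59.9
clock: 18.05
position: [0.5445, -0.0512, 0.1536]
tool_rot: [3.141, -0.0, 1.281]
force: [-0.3, -0.1, -0.7]
grip_width: 0.0364
finger_force: 60.2
```

```bash
python3 -m crank '{"travel":[[-0.9,4,0],[-1.8,8,0],[-2.7,12,0],[-3.6,16,0],[-4.5,20,0]],"turn":[[0,0,7.5],[0,0,15],[0,0,22.5],[0,0,30],[0,0,37.5]],"gripper":[1,1,1,1,1]}' 60
python3 -m crank '{"travel":[[-1,4,0],[-2,8,0],[-3,12,0],[-4,15,0],[-4.8,18,0]],"turn":[[0,0,7.5],[0,0,15],[0,0,22.5],[0,0,30],[0,0,37.5]],"gripper":[1,1,1,1,1]}' 60
python3 -m crank '{"travel":[[0,0,0],[0,0,-1],[0,0,-4],[0,0,-7],[0,0,-9]],"turn":[[0,0,7],[0,0,11.9],[0,0,11.9],[0,0,11.9],[0,0,11.9]],"gripper":[1,1,1,1,1]}' 60
python3 -m crank '{"travel":[[0,0,-1],[0,0,-2],[0,0,-2.7],[0,0,-3],[0,0,-3]],"turn":[[0,0,0],[0,0,0],[0,0,0],[0,0,0],[0,0,0]],"gripper":[1,1,1,1,1]}' 60
```

```text
clock: 18.55
position: [0.499, 0.1503, 0.1528]
tool_rot: [3.141, 0.0, 1.941]
force: [1.2, 1.0, -1.4]
grip_width: 0.0362
finger_force: 60.2
clock: 19.05
position: [0.4507, 0.3302, 0.1527]
tool_rot: [3.142, 0.0, 2.596]
force: [0.4, 0.1, -1.6]
grip_width: 0.0363
finger_force: 60.2
clock: 19.55
position: [0.4511, 0.3283, 0.0609]
tool_rot: [-3.14, -0.0, 2.798]
force: [-0.1, 0.6, -1.9]
grip_width: 0.0365
finger_force: 60.2
clock: 20.05
position: [0.4518, 0.3289, 0.0331]
tool_rot: [3.141, 0.0, 2.798]
force: [-1.4, -1.7, 5.0]
grip_width: 0.036
finger_force: 60.6
```

```bash
python3 -m crank '{"travel":[[0,0,0],[0,0,0],[0,0,0],[0,0,0],[0,0,0]],"turn":[[0,0,0],[0,0,0],[0,0,0],[0,0,0],[0,0,0]],"gripper":[1,0.5,0,0,0]}' 60
python3 -m crank '{"travel":[[0,0,0],[0,0,2],[0,0,5],[0,0,9],[0,0,12]],"turn":[[0,0,0],[0,0,0],[0,0,0],[0,0,0],[0,0,0]],"gripper":[0,0,0,0,0]}' 60
python3 -m crank '{"travel":[[1.4,-4,0],[2.8,-8,0],[4.2,-12,0],[5.6,-16,0],[7,-19,0]],"turn":[[0,0,-7.5],[0,0,-15],[0,0,-22.5],[0,0,-30],[0,0,-37.5]],"gripper":[0,0,0,0,0]}'
python3 -m crank '{"travel":[[1,-3,0],[2,-6,0],[3,-9,0],[4,-11,0],[4.6,-12.8,0]],"turn":[[0,0,-7.5],[0,0,-15],[0,0,-22.5],[0,0,-30],[0,0,-37.5]],"gripper":[0,0,0,0,0]}'
python3 -m crank '{"travel":[[0,0,0],[0,0,0],[0,0,-3],[0,0,-5],[0,0,-6.5]],"turn":[[0,0,-7],[0,0,-7],[0,0,-7],[0,0,-7],[0,0,-7]],"gripper":[0,0,0,0,0]}'
python3 - <<'E'
from h import *
from workcell import bot
f=bot.grab_frame("top");im=f["pixels"][:,:,::-1].copy()
a=cv2.resize(im[165:265,120:220],(400,400),interpolation=cv2.INTER_CUBIC)
f=bot.grab_frame("scene");im=f["pixels"][:,:,::-1].copy()
b=cv2.resize(im[125:225,205:305],(400,400),interpolation=cv2.INTER_CUBIC)
cv2.imwrite("pics/d6.png",np.hstack([a,b]))
E
```

```text
clock: 20.55
position: [0.4516, 0.3289, 0.0324]
tool_rot: [3.141, 0.0, 2.798]
force: [0.8, 0.1, -0.2]
grip_width: 0.0835
finger_force: 0.0
clock: 21.05
position: [0.4517, 0.3289, 0.1543]
tool_rot: [3.141, 0.0, 2.798]
force: [0.1, -0.0, -0.4]
grip_width: 0.0854
finger_force: 0.0
clock: 21.55
position: [0.522, 0.1362, 0.1526]
tool_rot: [3.142, 0.0, 2.136]
force: [1.2, 1.0, 0.2]
grip_width: 0.0853
finger_force: 0.0
clock: 22.05
position: [0.5681, 0.0093, 0.1524]
tool_rot: [3.141, 0.0, 1.482]
force: [0.6, 1.8, 0.3]
grip_width: 0.0855
finger_force: 0.0
clock: 22.55
position: [0.5671, 0.0115, 0.0861]
tool_rot: [-3.141, -0.0, 1.371]
force: [0.2, -0.9, 0.7]
grip_width: 0.0858
finger_force: 0.0
```

View pics/d6.png

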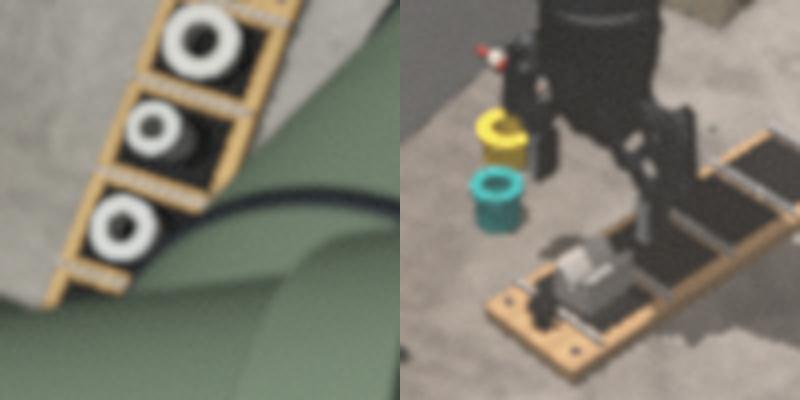

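The middle bushing stands in place 3 (crop px (123,227)). Before descending I'll check the far finger's clearance to the turquoise look-alike.

```bash
python3 -c "
from h import *
f=pickle.load(open('top0.pkl','rb'));print(ray(f,(291,137),.036)*1000)
s=pickle.load(open('scene0.pkl','rb'));print(ray(s,(229,171),.036)*1000)"
```

```text
[675.48963361 -42.53454644  36.        ]
[677.06696321 -35.31255194  36.        ]
```

```bash
python3 -m crank '{"travel":[[0,0,-2],[0,0,-4],[0,0,-5.2],[0,0,-6.1],[0,0,-6.1]],"turn":[[0,0,0],[0,0,0],[0,0,0],[0,0,0],[0,0,0]],"gripper":[0,0,0,0,0]}'
python3 -m crank '{"travel":[[0,0,0],[0,0,0],[0,0,0],[0,0,0],[0,0,0]],"turn":[[0,0,0],[0,0,0],[0,0,0],[0,0,0],[0,0,0]],"gripper":[0.3,0.5,0.7,1,1]}' 60
python3 -m crank '{"travel":[[0,0,0],[0,0,0],[0,0,0],[0,0,0.5],[0,0,1]],"turn":[[0,0,0],[0,0,0],[0,0,0],[0,0,0],[0,0,0]],"gripper":[1,1,1,1,1]}' 60
python3 -m crank '{"travel":[[0,0,2],[0,0,4.5],[0,0,7],[0,0,9],[0,0,11]],"turn":[[0,0,0],[0,0,0],[0,0,0],[0,0,0],[0,0,0]],"gripper":[1,1,1,1,1]}' 60
```

```text
clock: 23.15
position: [0.5673, 0.0108, 0.0259]
tool_rot: [-3.141, 0.0, 1.367]
force: [0.4, 0.3, 1.3]
grip_width: 0.0852
finger_force: 0.0
clock: 23.65
position: [0.5678, 0.0109, 0.0269]
tool_rot: [3.141, -0.0, 1.367]
force: [-2.1, 0.7, 8.8]
grip_width: 0.031
finger_force: 59.6
clock: 24.15
position: [0.5674, 0.0108, 0.0365]
tool_rot: [-3.141, 0.0, 1.367]
force: [-0.1, -0.4, -4.5]
grip_width: 0.0312
finger_force: 60.1
clock: 24.65
position: [0.5673, 0.0108, 0.1475]
tool_rot: [3.142, -0.0, 1.367]
force: [0.0, 0.7, -4.3]
grip_width: 0.0308
finger_force: 60.3
```

```bash
python3 -m crank '{"travel":[[-1.8,3.4,0],[-3.6,6.8,0],[-5.4,10.2,0],[-7.2,13.6,0],[-9,17,0]],"turn":[[0,0,7.5],[0,0,15],[0,0,22.5],[0,0,30],[0,0,37.5]],"gripper":[1,1,1,1,1]}' 60
python3 -m crank '{"travel":[[-1.8,3.4,0],[-3.6,6.8,0],[-5.4,10.2,0],[-7.2,13.6,0],[-8.8,17,0]],"turn":[[0,0,7.5],[0,0,15],[0,0,22.5],[0,0,30],[0,0,37.5]],"gripper":[1,1,1,1,1]}' 60
python3 -m crank '{"travel":[[0,0,0],[0,0,-1],[0,0,-4],[0,0,-7],[0,0,-9]],"turn":[[0,0,7],[0,0,7],[0,0,7],[0,0,7],[0,0,7]],"gripper":[1,1,1,1,1]}' 60
python3 -m crank '{"travel":[[0,0,-1],[0,0,-2],[0,0,-2.7],[0,0,-3],[0,0,-3]],"turn":[[0,0,0],[0,0,0],[0,0,0],[0,0,0],[0,0,0]],"gripper":[1,1,1,1,1]}' 60
```

```text
clock: 25.15
position: [0.4766, 0.1819, 0.1467]
tool_rot: [3.141, 0.0, 2.026]
force: [0.9, 0.2, -3.2]
grip_width: 0.0308
finger_force: 60.6
clock: 25.65
position: [0.3885, 0.3519, 0.1467]
tool_rot: [-3.142, 0.0, 2.681]
force: [1.0, 0.7, -4.5]
grip_width: 0.0308
finger_force: 60.6
clock: 26.15
position: [0.3896, 0.3489, 0.0541]
tool_rot: [-3.139, 0.0, 2.792]
force: [0.5, 0.5, -4.0]
grip_width: 0.0312
finger_force: 60.4
clock: 26.65
position: [0.3899, 0.3509, 0.027]
tool_rot: [3.141, 0.0, 2.797]
force: [-0.3, 0.7, -4.2]
grip_width: 0.0308
finger_force: 60.6
```

Still just above the pad, so lower 1.5 mm, release, retreat clear and check.

```bash
python3 -m crank '{"travel":[[0,0,-0.1],[0,0,-0.15],[0,0,-0.15],[0,0,-0.15],[0,0,-0.15]],"turn":[[0,0,0],[0,0,0],[0,0,0],[0,0,0],[0,0,0]],"gripper":[1,1,0.8,0.4,0]}' 60
python3 -m crank '{"travel":[[0,0,0],[0,0,0],[0,0,3],[0,0,7],[0,0,12]],"turn":[[0,0,0],[0,0,0],[0,0,0],[0,0,0],[0,0,0]],"gripper":[0,0,0,0,0]}' 60
python3 -m crank '{"travel":[[2,-4,1],[4,-8,2],[6,-12,3],[8,-16,4],[9,-20,5]],"turn":[[0,0,-7.5],[0,0,-15],[0,0,-22.5],[0,0,-30],[0,0,-37.5]],"gripper":[0,0,0,0,0]}'
python3 -m crank '{"travel":[[1,-4,0],[2,-8,0],[3,-12,0],[4,-16,0],[5,-20,0]],"turn":[[0,0,-7.5],[0,0,-15],[0,0,-22.5],[0,0,-30],[0,0,-37.5]],"gripper":[0,0,0,0,0]}'
python3 -m crank '{"travel":[[0,-4,0],[0,-8,0],[0,-12,0],[0,-16,0],[0,-20,0]],"turn":[[0,0,0],[0,0,0],[0,0,0],[0,0,0],[0,0,0]],"gripper":[0,0,0,0,0]}'
python3 - <<'E'
from h import *
from workcell import bot
f=bot.grab_frame("top");im=f["pixels"][:,:,::-1].copy()
a=cv2.resize(im[150:270,120:210],(450,600),interpolation=cv2.INTER_CUBIC)
yaw=np.radians(-19.75)
for x,h in((99,49),(33,73),(-33,57),(-99,51)):  # where a centred part's top should appear
    p=proj(f,np.array([482.5+x*np.cos(yaw),315.1+x*np.sin(yaw),h])/1000)
    cv2.drawMarker(a,tuple(int(round(v)) for v in (p-[120,150]+.5)*5-.5),(0,0,255),cv2.MARKER_CROSS,14,1)
f=bot.grab_frame("scene");im=f["pixels"][:,:,::-1]
b=cv2.resize(im[230:350,155:285][:, :70*2],(350,323),interpolation=cv2.INTER_CUBIC)
b=cv2.copyMakeBorder(b,0,600-323,0,0,cv2.BORDER_CONSTANT)
cv2.imwrite("pics/e1.png",np.hstack([a,b]))
E
```

```text
clock: 27.15
position: [0.39, 0.3512, 0.0255]
tool_rot: [3.14, 0.001, 2.797]
force: [0.7, 0.4, 0.3]
grip_width: 0.0591
finger_force: 0.0
clock: 27.65
position: [0.3889, 0.3501, 0.1452]
tool_rot: [-3.139, -0.001, 2.798]
force: [0.8, 0.9, -0.2]
grip_width: 0.0853
finger_force: 0.0
clock: 28.15
position: [0.4807, 0.149, 0.1954]
tool_rot: [3.141, 0.0, 2.137]
force: [-0.3, 1.3, -0.6]
grip_width: 0.0854
finger_force: 0.0
clock: 28.65
position: [0.5298, -0.0508, 0.1949]
tool_rot: [3.141, -0.0, 1.483]
force: [0.4, 1.3, -0.4]
grip_width: 0.0853
finger_force: 0.0
clock: 29.15
position: [0.5294, -0.2508, 0.1948]
tool_rot: [3.142, -0.0, 1.489]
force: [1.2, 1.2, -0.7]
grip_width: 0.0853
finger_force: 0.0
```

View pics/e1.png

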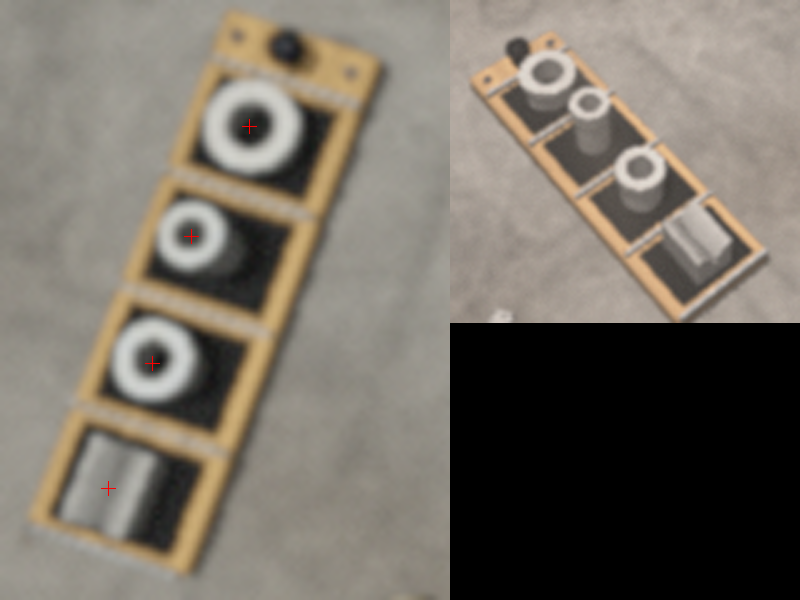

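All four parts stand upright, with the expected-centre crosses inside each part (crop px (249,127), (191,237), (152,363), (108,489)). They are within about 2 mm of centre and in reversed order. Hand in.

```bash
python3 -c "
from workcell import bot
print(bot.job_done())"
```

```text
the job is handed in; nothing more can be done
None
```

All four parts now stand upright in the empty rack in reverse order – wide low bushing beside the knob, then slim tall, middle-sized, and the V block farthest – each within about 2 mm of the middle of its place by the top camera; the job was handed in at about 29 s.

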